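# Go / no-go check of a bored tail block

## Robot

A 6-joint arm with a two-finger parallel gripper is mounted at the origin on the work surface. World frame = base frame: x ahead of the robot, y to its left, z up, the work surface at z = 0. Lengths are in m, angles in rad, forces in N, time in s.
With the tool pointing down it reaches from about 0.375 to 0.975 m from the base axis. Payload 3.8 kg.
Tool frame: the origin (TCP) lies midway between the tips of the shut fingers; the grasp point (between the pads) lies 19 mm behind it; z points along the fingers, y is the line along which they close (so a half turn about z gives the same grasp; the last joint's range is limited). The gripper opens to 85 mm and grips with 20 to 120 N. Pads are 22 mm wide; open, the fingers measure 114 mm over their backs; the gripper's body (76 mm by 85 mm) begins 54 mm behind the grasp point. The pads swing forward as they close: fully open they stand 13 mm farther back than shut.
Start: joints at [1.154, 0.264, 1.604, -0, 1.274, -0.037], TCP at [0.25, 0.627, 0.231] pointing down, gripper open.
Joint ranges: [-2.63, 2.63], [-0.94, 2.18], [0.31, 2.57], [-1.31, 4.45], [0, 2.66], [-2.55, 2.55]. Speed limits (rad/s): [2.57, 2.57, 3.14, 3.14, 3.14, 3.14].

## Interface

Orientations are given as a rotation vector (axis times angle).
In Python, from workcell import bot gives the robot as it stands.
- The arm moves only by the tool servo_tool, never from a script. Its argument "series" is a list of rows, each a list of 7 numbers: the shift along the world's x, y, z in units of 0.15 m (1.0 is 0.15 m), then the turn, a rotation vector about the world's x, y, z in units of 180 degrees (1.0 is 180 degrees), then the closure, from 0 (fully open) to 1 (shut). A call has 1 to 20 rows; each row is the pose to reach, as a shift and turn from the pose commanded when the call began, turning the shorter way round; what a row does not reach only later rows make up. A row lasts 1/10 s, in which the tool goes at most 50 mm and 8.59 degrees, less where a joint would pass 70% of its speed; a pose out of reach is approached as far as the arm can. A call with a number of a shift or a turn outside -1 to 1 is refused whole. A call with a gripper value outside its range is refused whole. The fingers move at their own pace and stop on an object; "newtons" is the grip in N (left out, the last holds). Time passes only in rows, so rows that repeat a pose let the fingers close. It gives the time, the measured TCP pose, the force, the opening and the grip force at its end, in the units of the state.
- bot.read_state(): the state, without advancing time (a new reading comes with each control period).
- bot.read_camera(name): name is "scene" or "top"; returns the picture (420x560x3 uint8, red, green, blue); there is no depth.
- bot.camera_info(name): a dict with "vertical_fov" (degrees; the focal length in pixels is half the picture's height over the tangent of half this angle, whatever the lens; pixels are square), "cx", "cy" (the principal point, pixels), "dist" ([k1, k2, p1, p2, k3] as OpenCV has them; the pictures are not rectified), "R" (3x3) and "t" (3): a world point X has camera coordinates R X + t. Camera axes: x right, y down, z forward; pixel columns grow to the right and rows downward; lengths in m; the calibration is good to about 2 mm. A picture is of the moment at which its call begins. camera_info takes no time and is no camera call.
- bot.finish_job(): hands the job in; it is judged then, once.
Trained networks look in the newest picture that a camera, given by its name, has taken for a name from the list of things; names that differ only in an ending like _2 or _b are one class to them, and where a whole thing is asked for, a point or a joint stands for the part that bears it (a point fixed in the world has none). Each returns a list of dicts, best first, with "score" (0 to 1); they miss things now and then, are a little off and sometimes report something else, mostly with a low value. They report only what shows in the picture. A call takes as long as a camera call. They do not tell look-alikes from the thing itself.
- bot.recognise(target, camera): "box" ([left, top, right, bottom] as shares, 0 to 1, of the picture: columns of its width, rows of its height, round what is visible of it).
- bot.trace(target, camera): "mask" (420x560 bool, what is visible of it) and "box" ([left, top, right, bottom] as shares, 0 to 1, of the picture: columns of its width, rows of its height, round what is visible of it).
- bot.mark_of(target, camera): "at" ([row, column] as shares, 0 to 1, of the picture: columns of its width, rows of its height: a listed point, or the origin of a listed thing).
The state is a dict: "time": time; "q": joint angles; "joint_vel": joint speeds; "joint_torque": joint torques, N m; "tool_pos": TCP position; "tcp_rot": TCP orientation; "wrist_force": force on the tool from outside, world axes, zero at the start; "torque": the same for the moment, N m; "width": opening from 0.0 (shut) to 1.0 (fully open); "grip_force": force on a finger pad.
Only numpy, scipy, OpenCV 4.12 (cv2) and the standard library are available. Lean on these libraries where they do the work, as an engineer would, in place of code of your own. Each camera call takes 0.05 s, during which the arm holds its last target. There are 200 camera calls.

## Task

Check the wide bore in the wooden tail block (not the block with the small pilot hole) with the larger of the two double plug gauges: first push its thinner (go) plug fully home into the bore until the gauge's bar meets the block, then draw it out and set its thicker (no-go) plug squarely on the mouth of the same bore, pressing it down for a moment to confirm that it does not enter. Then stand the gauge back upright anywhere on the cork mat and let go, and leave the smaller gauge alone.

Things in the scene. Friction and masses are not known exactly. Their poses are not given: they have to be found in the camera images.
- gauge_grip (a point): Larger gauge (0.3 kg): middle of its wooden grip, 36 (own x) x 18 (own y) x 45 mm high, on a dark bar 22 mm wide, 10 mm thick, underside 32.5 mm below this point. Two steel plugs reach 30 mm below the bar, feet 62.5 mm below this point: go, 40 mm along own +x, 24 mm thick, foot tapered to 16; no-go, 40 mm along own -x, 38 mm thick, flat foot, seen from above as a disc wider than the bar.
- block_bore (a point): Centre of the mouth of the bore to check, in the top of a fixed pale wooden block 60 x 60 mm, top 70 mm above the bench, on a 100 x 100 x 10 mm jig board. The bore is vertical, 32 mm wide, 45 mm deep; z up. The unused plug hangs clear beside the block. A like block with only a 10 mm hole is not to be checked.
- mat: Cork mat fixed on the bench, 260 mm (own x) x 320 mm (own y) x 4 mm thick, origin at the centre of its underside. Both gauges start standing upright on it.
- small_grip (a point): Smaller gauge, to be left alone: middle of its grip, 43 mm above its feet. Same shape, about 70 mm long and 58 mm high, plugs 14 and 20 mm thick.
Not all that is in view belongs to the job. What is shaped like the part that bears gauge_grip but blue is not meant. What is shaped like the part that bears block_bore but blue is not meant.

How it is judged:
By the outcome, as a careful person would: the job done as asked, in the order asked, and still so for the second after the job is handed in, with the robot touching nothing.
It also fails if it takes over 53 s, if anything falls off the work surface, if the arm or the gripper's body presses on something with over 40 N, if the wrist force passes 120 N, or if a joint passes its speed limit or range.

## Working session

There is one attempt and no reset: what is moved stays moved. The work goes in short steps, Python scripts to look and compute and a tool call to move; the robot and the scene stay as the last step left them, time stands still between calls to the robot, and variables do not carry over. Pictures are saved under pics/ and viewed, at most 10 in all, crops included, and the job is handed in when it is done.

Besides the shell and the picture viewer there is one more tool, called as a command line: name --pt "numbers of a row" for each row, then --argument value for the rest. servo_tool: Moves the arm, as the interface text tells. Shifts and turns lie within -1 to 1; 1 stands for 0.15 m of shift or 180 degrees of turn. Its arguments: {"type":"object","properties":{"series":{"type":"array","items":{"type":"array","items":{"type":"number"}}},"newtons":{"type":"number"}},"required":["series"]}

```bash
mkdir -p pics
cat > h.py <<'E'
import numpy as np, cv2
from workcell import bot
def K(n):
    c=bot.camera_info(n); f=210/np.tan(np.radians(c["vertical_fov"])/2)
    return np.array([[f,0,c["cx"]],[0,f,c["cy"]],[0,0,1]]),np.array(c["dist"],float),np.array(c["R"]),np.array(c["t"])
def w(n,uv,z):
    k,d,R,t=K(n); p=cv2.undistortPoints(np.array(uv,float).reshape(-1,1,2),k,d).reshape(-1,2)
    r=np.c_[p,np.ones(len(p))]@R; o=-R.T@t
    return o+r*((z-o[2])/r[:,2])[:,None]
def px(n,X):
    k,d,R,t=K(n); return cv2.projectPoints(np.array(X,float).reshape(-1,1,3),cv2.Rodrigues(R)[0],t,k,d)[0].reshape(-1,2)
def save(n,f,crop=None,s=1):
    im=bot.read_camera(n)[:,:,::-1]
    if crop: a,b,c,e=crop; im=im[b:e,a:c]
    cv2.imwrite("pics/"+f,cv2.resize(im,None,fx=s,fy=s,interpolation=cv2.INTER_CUBIC));
E
python3 - <<'E'
from h import *
np.set_printoptions(precision=3,suppress=True)
for n in("top","scene"):
    save(n,n+"0.png"); k,d,R,t=K(n); print(n,-R.T@t,k[0,0],d,R[2])
    for g,z in(("gauge_grip",.0665),("block_bore",.07),("small_grip",.047),("mat",0)):
        for m in bot.mark_of(g,n):
            u=np.array(m["at"])[::-1]*[560,420]; print(g,round(m["score"],2),u,w(n,u,z)[0])
s=bot.read_state();print(s["tool_pos"],s["tcp_rot"],s["time"],s["width"])
E
```

```text
top [ 0.231 -0.084  1.273] 453.40041628711214 [-0.055  0.     0.     0.     0.   ] [ 0.203 -0.01  -0.979]
gauge_grip 0.97 [361.48  181.986] [ 0.552 -0.311  0.067]
gauge_grip 0.8 [430.696 164.388] [ 0.596 -0.509  0.067]
block_bore 0.72 [212.52  191.184] [0.541 0.099 0.07 ]
block_bore 0.68 [186.312 264.096] [0.344 0.17  0.07 ]
small_grip 0.42 [306.376 203.196] [ 0.502 -0.157  0.047]
mat 0.66 [330.288 196.182] [ 0.531 -0.23   0.   ]
scene [ 0.784 -0.573  0.808] 397.71571441323204 [-0.109  0.     0.     0.     0.   ] [-0.328  0.501 -0.801]
gauge_grip 0.93 [212.912 384.72 ] [ 0.601 -0.503  0.067]
gauge_grip 0.57 [258.72  291.018] [ 0.561 -0.309  0.067]
block_bore 0.92 [346.976 160.02 ] [0.534 0.112 0.07 ]
block_bore 0.91 [298.2 117.6] [0.342 0.178 0.07 ]
small_grip 0.73 [272.776 227.892] [ 0.488 -0.156  0.047]
mat 0.62 [267.68  270.186] [ 0.527 -0.232  0.   ]
[0.25  0.627 0.231] [-0.593 -3.085  0.   ] 0.5 0.9968945567283507
```

View pics/top0.png

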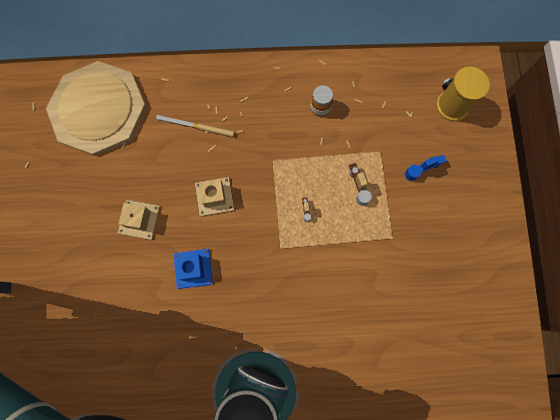

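View pics/scene0.png

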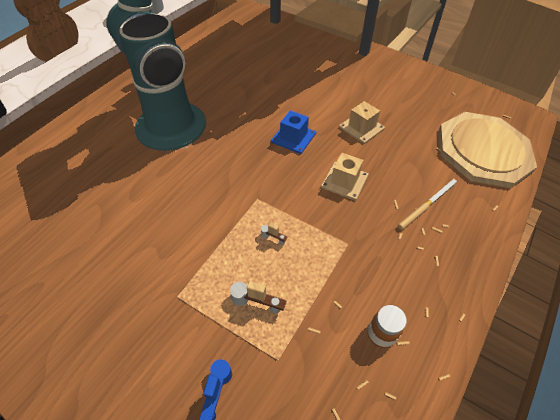

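Candidates in the top picture are:
- **Gauges:** (361,182) on the mat with a wooden grip, (306,208) small, and (430,166) blue decoy. The first fits: it is large, wooden and on the mat.
- **Blocks:** (212,191) pale with a wide bore, (138,215) pale with a pilot hole, and (190,267) blue decoy. The first fits.

I'll confirm both in one enlarged crop.

Run:
```python
from h import *
def c(n,u,v,h,s):
    im=bot.read_camera(n)[:,:,::-1]; return cv2.resize(im[v-h:v+h,u-h:u+h],(s,s),interpolation=cv2.INTER_CUBIC)
a=np.hstack([c("top",362,184,30,300),c("top",213,193,30,300)])
b=np.hstack([c("scene",259,296,30,300),c("scene",347,172,30,300)])
cv2.imwrite("pics/crop.png",np.vstack([a,b]))
np.set_printoptions(precision=4,suppress=True)
def tri(ut,us):
    A=[];B=[]
    for n,u in(("top",ut),("scene",us)):
        k,d,R,t=K(n); x,y=cv2.undistortPoints(np.array(u,float).reshape(1,1,2),k,d).ravel()
        A+=[R[0]-x*R[2],R[1]-y*R[2]];B+=[x*t[2]-t[0],y*t[2]-t[1]]
    return np.linalg.lstsq(np.array(A),np.array(B),rcond=None)[0]
print(tri((361.48,181.99),(258.72,291.02)),tri((212.5,191.2),(347,160)))
# bore: dark pixels near mouth
for n,g in(("top",(212,191)),("scene",(347,160))):
    im=cv2.cvtColor(bot.read_camera(n),cv2.COLOR_RGB2GRAY); u,v=g
    print(im[v-12:v+13,u-12:u+13])
for n in("top","scene"):
  for m in bot.trace("gauge_grip",n)[:2]:
    ys,xs=np.nonzero(m["mask"]); print(n,m["score"],xs.mean(),ys.mean(),len(xs),xs.min(),xs.max(),ys.min(),ys.max())
```

```text
[ 0.5565 -0.3095  0.0613] [0.538  0.0975 0.0844]
[[101 102 102 101 100  96  95  94  97 102 107 117 126 127 132 137 146 161
  173 178 162 167 166 166 168]
 [ 95  93  88 100 101 121 136 130 134 140 146 150 162 167 170 170 174 176
  176 176 120 150 163 163 164]
 [133 127 119 134 138 164 181 172 176 173 169 159 160 163 166 169 174 174
  174 176 135  92 162 161 163]
 [174 165 167 168 169 168 170 170 172 171 160 158 161 164 167 172 174 174
  173 175 167  54 150 165 165]
 [159 158 163 166 167 168 169 171 171 167 158 160 164 166 170 174 175 173
  173 175 184  73  97 171 169]
 [157 161 165 166 167 169 169 172 172 157 153 156 161 168 174 175 175 172
  173 177 185  95  49 167 153]
 [159 164 165 167 169 169 173 167 156 125 117 124 127 149 168 175 174 173
  174 178 184 109  52 132  98]
 [162 165 166 168 170 171 168 133  83  69  59  57  59  81 130 162 174 173
  175 179 183 125  55  78 101]
 [164 166 167 168 170 171 136  77  58  60  64  63  64  64  70 116 174 176
  177 178 180 134  55  75 103]
 [165 166 168 170 173 150  84  59  62  62  65  64  65  65  65  66 162 178
  179 178 174 163  57  62 105]
 
[... 3770 characters left out ...]
 183 142]
 [ 95  93 101 144 188 199 201 202 199 201 212 215 215 213 213 212 210 208
  205 199 194 192 190 158 109]
 [ 99  99  98  95 103 119 141 187 203 200 202 210 212 210 207 206 205 204
  204 202 197 194 184 137  99]
 [101 100  98 100  97  94  92 102 145 177 185 205 212 212 210 206 204 204
  204 204 202 200 166 111  99]
 [101 100 100 101 100  98  96  97  95  92 102 145 194 212 213 211 207 205
  207 207 206 195 144  98  98]]
top 0.94 359.97623762376236 185.05940594059405 505 349 371 163 205
top 0.67 423.5029239766082 167.12865497076024 513 403 446 156 180
scene 0.95 214.56119402985075 388.0308457711443 1005 201 231 360 419
scene 0.75 255.55451713395638 295.3686396677051 963 230 286 281 312
```

View pics/crop.png

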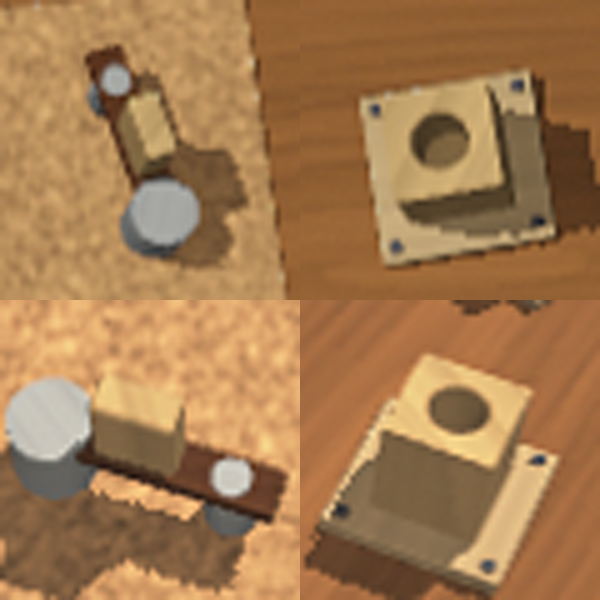

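The crop confirms the choice. The gauge has a bright go stub at about top px (355,170) and the wide no-go disc at about (364.5,196). The pale block has the wide mouth at about (210.5,191). Next I'll refine both poses.

```bash
cat >> h.py <<'E'
def blob(n,g,cond,r=14):
    im=bot.read_camera(n); u,v=map(int,g); p=im[v-r:v+r+1,u-r:u+r+1]
    S=8; p=cv2.resize(p,None,fx=S,fy=S,interpolation=cv2.INTER_CUBIC)
    m=cond(p.astype(int)).astype(np.uint8); N,l,st,c=cv2.connectedComponentsWithStats(m)
    cc=p.shape[0]//2; i=l[cc,cc]
    q=cv2.convexHull(np.argwhere(l==i)[:,::-1].astype(np.int32)); 
    M=cv2.moments(q); h=np.array([M["m10"],M["m01"]])/M["m00"]
    f=lambda x:(np.array(x)+.5)/S-.5+[u-r,v-r]
    return i,f(h),np.sqrt(M["m00"]/np.pi)*2/S
def tri(ut,us):
    A=[];B=[]
    for n,u in(("top",ut),("scene",us)):
        k,d,R,t=K(n); x,y=cv2.undistortPoints(np.array(u,float).reshape(1,1,2),k,d).ravel()
        A+=[R[0]-x*R[2],R[1]-y*R[2]];B+=[x*t[2]-t[0],y*t[2]-t[1]]
    return np.linalg.lstsq(np.array(A),np.array(B),rcond=None)[0]
E
python3 - <<'E'
from h import *
np.set_printoptions(precision=4,suppress=True)
dark=lambda T:(lambda p:p.mean(2)<T)
steel=lambda T:(lambda p:(p[...,2]>T)&(p[...,0]-p[...,2]<35))
r={}
for nm,gt,gs,ct,cs,z in(("bore",(210,190),(348,161),dark(130),dark(140),.07),("nogo",(364,196),(239,290),steel(130),steel(150),.044),("go",(355,170),(275,301),steel(130),steel(140),.044)):
    a=blob("top",gt,ct);b=blob("scene",gs,cs);r[nm]=tri(a[1],b[1])
    print(nm,a,b,r[nm],w("top",a[1],z)[0],w("scene",b[1],z)[0])
for n,u in(("top",(362.4-.4,178.4-.4)),("scene",(257,284.8))): print(w(n,u,.089))
v=r["go"]-r["nogo"];print(np.linalg.norm(v),np.degrees(np.arctan2(v[1],v[0])))
im=bot.read_camera("top"); print(im[196,364],im[170,355])
E
```

```text
bore (np.int32(4), array([210.38  , 190.5768]), np.float64(11.960370073195234)) (np.int32(2), array([348.3355, 163.5457]), np.float64(10.940951127438225)) [0.5426 0.1046 0.0685] [0.5427 0.1048 0.07  ] [0.5426 0.1028 0.07  ]
nogo (np.int32(1), array([364.3357, 195.9368]), np.float64(12.943356286995515)) (np.int32(1), array([238.284 , 289.3969]), np.float64(16.35055092829019)) [ 0.5173 -0.3212  0.0438] [ 0.5178 -0.3206  0.044 ] [ 0.5168 -0.3219  0.044 ]
go (np.int32(1), array([354.7585, 169.6267]), np.float64(5.313201297798243)) (np.int32(1), array([274.8667, 300.9665]), np.float64(7.553611526842275)) [ 0.5947 -0.2995  0.0443] [ 0.5951 -0.2992  0.044 ] [ 0.5943 -0.2997  0.044 ]
[[ 0.5575 -0.3093  0.089 ]]
[[ 0.5569 -0.3077  0.089 ]]
0.0804310680486549 15.707518850957545
[165 166 162] [166 166 162]
```

servo_tool --pt "0.097 -0.298 0 0 0 -0.038 0" --pt "0.194 -0.595 0 0 0 -0.075 0" --pt "0.291 -0.893 0 0 0 -0.113 0" --pt "0.291 -0.893 0 0 0 -0.113 0"

```text
time: 1.65
tool_pos: [0.2948, 0.4881, 0.2308]
tcp_rot: [1.136, 2.928, -0.005]
wrist_force: [-0.2, 1.2, 0.1]
width: 0.998
grip_force: 0.0
```

servo_tool --pt "0.097 -0.298 0 0 0 -0.038 0" --pt "0.194 -0.595 0 0 0 -0.075 0" --pt "0.291 -0.893 0 0 0 -0.113 0"

```text
time: 1.95
tool_pos: [0.3378, 0.3584, 0.2316]
tcp_rot: [1.632, 2.684, 0.002]
wrist_force: [1.1, 0.4, -0.0]
width: 1.005
grip_force: 0.0
```

servo_tool --pt "0.097 -0.298 0 0 0 -0.038 0" --pt "0.194 -0.595 0 0 0 -0.075 0" --pt "0.291 -0.893 0 0 0 -0.113 0"

```text
time: 2.25
tool_pos: [0.3818, 0.2241, 0.2319]
tcp_rot: [2.081, 2.353, 0.003]
wrist_force: [0.9, 0.4, 0.6]
width: 1.002
grip_force: 0.0
```

servo_tool --pt "0.097 -0.298 0 0 0 -0.038 0" --pt "0.194 -0.595 0 0 0 -0.075 0" --pt "0.291 -0.893 0 0 0 -0.113 0"

```text
time: 2.55
tool_pos: [0.4257, 0.0898, 0.232]
tcp_rot: [2.464, 1.948, 0.003]
wrist_force: [1.3, -0.9, 0.8]
width: 0.998
grip_force: 0.0
```

servo_tool --pt "0.097 -0.298 0 0 0 -0.038 0" --pt "0.194 -0.595 0 0 0 -0.075 0" --pt "0.291 -0.893 0 0 0 -0.113 0"

```text
time: 2.85
tool_pos: [0.4695, -0.0445, 0.2319]
tcp_rot: [2.769, 1.482, 0.003]
wrist_force: [1.6, 1.5, -0.2]
width: 0.999
grip_force: 0.0
```

servo_tool --pt "0.097 -0.298 0 0 0 -0.038 0" --pt "0.194 -0.595 0 0 0 -0.075 0" --pt "0.291 -0.893 0 0 0 -0.113 0"

```text
time: 3.15
tool_pos: [0.5132, -0.1786, 0.2317]
tcp_rot: [2.988, 0.97, 0.002]
wrist_force: [0.6, -0.5, 0.3]
width: 0.996
grip_force: 0.0
```

servo_tool --pt "0.097 -0.298 -0.15 0 0 -0.038 0" --pt "0.194 -0.595 -0.3 0 0 -0.075 0" --pt "0.291 -0.893 -0.5 0 0 -0.113 0" --pt "0.291 -0.893 -0.5 0 0 -0.113 0" --pt "0.291 -0.893 -0.5 0 0 -0.113 0"

```text
time: 3.65
tool_pos: [0.5554, -0.3113, 0.1541]
tcp_rot: [-3.109, -0.432, 0.004]
wrist_force: [-0.2, -0.3, 0.8]
width: 1.0
grip_force: 0.0
```

```bash
cat > st.py <<'E'
from h import *
from scipy.spatial.transform import Rotation as Ro
np.set_printoptions(precision=4,suppress=True)
s=bot.read_state(); R=Ro.from_rotvec(s["tcp_rot"]).as_matrix()
print("t",s["time"],np.array(s["tool_pos"]),"yaw y",np.degrees(np.arctan2(R[1,1],R[0,1])),"z",R[:,2],"F",np.array(s["wrist_force"]),"M",np.array(s["torque"]),"w",s["width"],s["grip_force"],np.array(s["q"]))
E
python3 st.py
```

```text
t 3.65 [ 0.5554 -0.3113  0.1541] yaw y -74.16361065027111 z [-0.0029  0.0022 -1.    ] F [-0.2445 -0.329   0.7587] M [ 0.0368  0.0049 -0.0017] w 0.9995514688938509 0.0 [-0.5502  0.2516  1.766   0.0004  1.1276  0.744 ]
```

servo_tool --pt "0.004 0.007 -0.2 0 0 0 0" --pt "0.004 0.007 -0.4 0 0 0 0" --pt "0.004 0.007 -0.6 0 0 0 0" --pt "0.004 0.007 -0.69 0 0 0 0" --pt "0.004 0.007 -0.69 0 0 0 0" --pt "0.004 0.007 -0.69 0 0 0 0" --newtons 60

```text
time: 4.25
tool_pos: [0.5575, -0.3095, 0.0545]
tcp_rot: [3.11, 0.435, 0.003]
wrist_force: [0.2, -1.0, 1.4]
width: 1.001
grip_force: 0.0
```

servo_tool --pt "-0.006 -0.004 -0.033 0 0 0 0" --pt "-0.006 -0.004 -0.033 0 0 0 0.5" --pt "-0.006 -0.004 -0.033 0 0 0 0.9" --pt "-0.006 -0.004 -0.033 0 0 0 1" --pt "-0.006 -0.004 -0.033 0 0 0 1" --pt "-0.006 -0.004 -0.033 0 0 0 1" --pt "-0.006 -0.004 -0.033 0 0 0 1" --pt "-0.006 -0.004 -0.033 0 0 0 1" --pt "-0.006 -0.004 -0.033 0 0 0 1" --pt "-0.006 -0.004 -0.033 0 0 0 1" --newtons 60

```text
time: 5.25
tool_pos: [0.5558, -0.3105, 0.0481]
tcp_rot: [3.111, 0.433, 0.001]
wrist_force: [0.6, -0.8, 2.3]
width: 0.207
grip_force: 59.3
```

```bash
python3 st.py
```

```text
t 5.25 [ 0.5558 -0.3105  0.0481] yaw y -74.13855772802847 z [ 0.0006 -0.0005 -1.    ] F [ 0.5876 -0.8166  2.3382] M [-0.0876 -0.0063 -0.019 ] w 0.2069102688149917 59.26543414592743 [-0.5486  0.3587  1.8436 -0.0001  0.9386  0.7454]
```

servo_tool --pt "0 0 0.1 0 0 0 1" --pt "0 0 0.3 0 0 0 1" --pt "0 0 0.5 0 0 0 1" --pt "0 0 0.667 0 0 0 1" --pt "0 0 0.667 0 0 0 1"

```text
time: 5.75
tool_pos: [0.5579, -0.3117, 0.1528]
tcp_rot: [3.107, 0.433, 0.01]
wrist_force: [0.8, -0.9, -2.7]
width: 0.202
grip_force: 59.0
```

servo_tool --pt "-0.02 0.15 0 0 0 0 1" --pt "-0.05 0.4 0 0 0 0 1" --pt "-0.085 0.65 0 0 0 0 1" --pt "-0.115 0.898 0 0 0 0 1"

```text
time: 6.15
tool_pos: [0.5355, -0.1729, 0.145]
tcp_rot: [-3.109, -0.432, 0.007]
wrist_force: [0.5, 1.2, -3.5]
width: 0.205
grip_force: 59.4
```

servo_tool --pt "-0.03 0.225 0 0 0 0 1" --pt "-0.06 0.45 0 0 0 0 1" --pt "-0.087 0.675 0 0 0 0 1" --pt "-0.115 0.898 0 0 0 0 1"

```text
time: 6.55
tool_pos: [0.5181, -0.0386, 0.1453]
tcp_rot: [-3.11, -0.433, 0.007]
wrist_force: [-0.2, 0.7, -3.2]
width: 0.204
grip_force: 59.4
```

servo_tool --pt "-0.03 0.25 0 0 0 0 1" --pt "-0.06 0.5 0 0 0 0 1" --pt "-0.09 0.75 0 0 0 0 1" --pt "-0.115 0.87 0 0 0 0 1" --pt "-0.115 0.898 0 0 0 0 1" --pt "-0.115 0.898 0 0 0 0 1" --pt "-0.115 0.898 0 0 0 0 1"

```text
time: 7.25
tool_pos: [0.5029, 0.0932, 0.1468]
tcp_rot: [3.111, 0.433, -0.003]
wrist_force: [1.0, 0.6, -2.4]
width: 0.205
grip_force: 59.6
```

```bash
python3 st.py
python3 - <<'E'
from h import *
def c(n,u,v,h,s):
    im=bot.read_camera(n)[:,:,::-1]; return cv2.resize(im[v-h:v+h,u-h:u+h],(s,s),interpolation=cv2.INTER_CUBIC)
cv2.imwrite("pics/over.png",np.hstack([c("top",214,195,40,400),c("scene",345,150,50,400)]))
E
```

```text
t 7.25 [0.5029 0.0932 0.1468] yaw y -74.1361858601805 z [-0.0019 -0.0007 -1.    ] F [ 0.9868  0.5518 -2.3811] M [-0.0231  0.0525 -0.0301] w 0.20533914090669317 59.59770441055298 [ 0.1349  0.0261  2.0375 -0.0005  1.08    1.4291]
```

View pics/over.png

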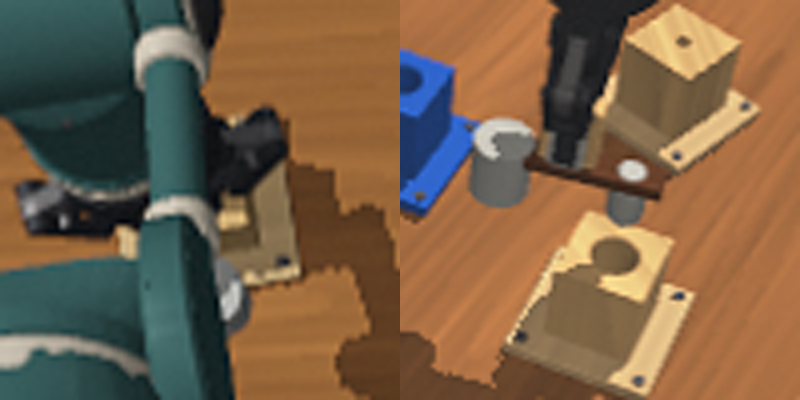

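The picture shows the go plug over the mouth (stub at scene px about (353,143)), with the no-go plug hanging clear. I'll check the stub's position and then descend.

Run:
```python
from h import *
b=blob("scene",(353,143),lambda p:(p[...,2]>140)&(p[...,0]-p[...,2]<35),10); print(b,w("scene",b[1],.1428), w("scene",(348.34,163.55),.07))
```

```text
(np.int32(1), array([352.76169932, 142.18144952]), np.float64(5.655982988081821)) [[0.54173103 0.10469514 0.1428    ]] [[0.54261233 0.10274703 0.07      ]]
```

servo_tool --pt "0.009 0 -0.08 0 0 0 1" --pt "0.009 0 -0.14 0 0 0 1" --pt "0.009 0 -0.17 0 0 0 1" --pt "0.009 0 -0.17 0 0 0 1" --pt "0.009 0 -0.17 0 0 0 1"

```text
time: 7.9
tool_pos: [0.5049, 0.0937, 0.122]
tcp_rot: [3.112, 0.433, -0.001]
wrist_force: [0.1, 1.5, -3.1]
width: 0.199
grip_force: 59.6
```

servo_tool --pt "-0.004 -0.007 -0.03 0 0 0 1" --pt "-0.004 -0.007 -0.06 0 0 0 1" --pt "-0.004 -0.007 -0.09 0 0 0 1" --pt "-0.004 -0.007 -0.12 0 0 0 1" --pt "-0.004 -0.007 -0.15 0 0 0 1" --pt "-0.004 -0.007 -0.18 0 0 0 1" --pt "-0.004 -0.007 -0.2 0 0 0 1" --pt "-0.004 -0.007 -0.2 0 0 0 1"

```text
time: 8.7
tool_pos: [0.504, 0.0927, 0.0917]
tcp_rot: [3.112, 0.433, -0.002]
wrist_force: [-0.5, 0.1, -3.5]
width: 0.201
grip_force: 59.6
```

servo_tool --pt "0 0 -0.01 0 0 0 1" --pt "0 0 -0.02 0 0 0 1" --pt "0 0 -0.03 0 0 0 1" --pt "0 0 -0.04 0 0 0 1" --pt "0 0 -0.047 0 0 0 1" --pt "0 0 -0.047 0 0 0 1"

```text
time: 9.3
tool_pos: [0.5043, 0.0927, 0.0851]
tcp_rot: [-3.112, -0.433, 0.001]
wrist_force: [-0.7, 0.0, -3.4]
width: 0.2
grip_force: 59.6
```

servo_tool --pt "0 0 -0.006 0 0 0 1" --pt "0 0 -0.01 0 0 0 1" --pt "0 0 -0.014 0 0 0 1" --pt "0 0 -0.014 0 0 0 1"

```text
time: 9.7
tool_pos: [0.5046, 0.0928, 0.0841]
tcp_rot: [3.112, 0.434, 0.0]
wrist_force: [-3.9, -1.3, 4.9]
width: 0.202
grip_force: 60.8
```

servo_tool --pt "0 0 -0.005 0 0 0 1" --pt "0 0 -0.009 0 0 0 1" --pt "0 0 -0.009 0 0 0 1" --pt "0 0 -0.009 0 0 0 1"

```text
time: 10.1
tool_pos: [0.5046, 0.0927, 0.084]
tcp_rot: [3.111, 0.434, -0.0]
wrist_force: [-7.8, -2.2, 14.2]
width: 0.202
grip_force: 62.3
```

```bash
python3 st.py
python3 - <<'E'
from h import *
save("scene","home.png",(305,110,395,200),6)
E
```

```text
t 10.1 [0.5046 0.0927 0.084 ] yaw y -74.13535882914495 z [-0.     -0.0001 -1.    ] F [-7.7776 -2.1801 14.1991] M [-0.151   1.1981 -0.018 ] w 0.20151466365698262 62.28910446166992 [ 0.1333  0.1016  2.0876 -0.0001  0.9523  1.4272]
```

View pics/home.png

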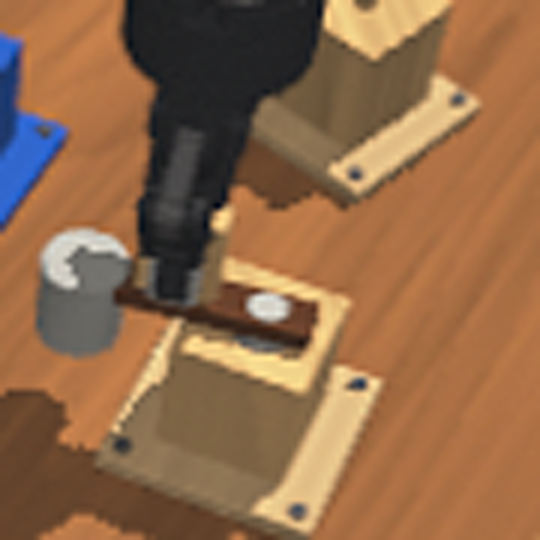

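The bar sits on the block top: a firm 17 N stop at the expected height, with the plug down the bore. Now I'll draw it out and shift 80 mm along the gauge's own x.

servo_tool --pt "0 0 0.03 0 0 0 1" --pt "0 0 0.08 0 0 0 1" --pt "0 0 0.15 0 0 0 1" --pt "0 0 0.25 0 0 0 1" --pt "0 0 0.35 0 0 0 1" --pt "0 0 0.44 0 0 0 1" --pt "0.1 0.028 0.44 0 0 0 1" --pt "0.25 0.07 0.44 0 0 0 1" --pt "0.4 0.114 0.44 0 0 0 1" --pt "0.5 0.142 0.44 0 0 0 1" --pt "0.511 0.146 0.44 0 0 0 1" --pt "0.511 0.146 0.44 0 0 0 1" --pt "0.511 0.146 0.44 0 0 0 1" --pt "0.511 0.146 0.44 0 0 0 1"

```text
time: 11.55
tool_pos: [0.5802, 0.1144, 0.1478]
tcp_rot: [3.112, 0.433, -0.001]
wrist_force: [0.2, -0.4, -3.3]
width: 0.202
grip_force: 59.7
```

```bash
python3 st.py
python3 - <<'E'
from h import *
s=bot.read_state();p=np.array(s["tool_pos"]); c,si=np.cos(np.radians(15.86)),np.sin(np.radians(15.86))
z=p[2]-.004
for k in(-.04,.04):
    X=[p[0]+k*c,p[1]+k*si,z]; print(k,X,px("scene",[X]))
u=px("scene",[[p[0]-.04*c,p[1]-.04*si,z]])[0]
b=blob("scene",u,lambda q:(q[...,2]>150)&(q[...,0]-q[...,2]<35),16); print(b,w("scene",b[1],z))
save("scene","nogo_over.png",(305,90,405,190),6)
E
```

```text
t 11.55 [0.5802 0.1144 0.1478] yaw y -74.14231323773814 z [-0.0008 -0.0001 -1.    ] F [ 0.2258 -0.3669 -3.273 ] M [-0.0083  0.0188  0.0362] w 0.20196246714865837 59.72709238529205 [ 0.1526  0.1738  1.8729 -0.      1.0958  1.4467]
-0.04 [np.float64(0.5417701133008344), np.float64(0.10349969103518364), np.float64(0.14377671349735338)] [[352.6068251  142.17505918]]
0.04 [np.float64(0.6187247000831106), np.float64(0.12536270942627264), np.float64(0.14377671349735338)] [[385.39274338 150.14634367]]
(np.int32(0), array([352., 142.]), np.float64(37.095465118264976)) [[0.54028447 0.10317959 0.14377671]]
```

View pics/nogo_over.png

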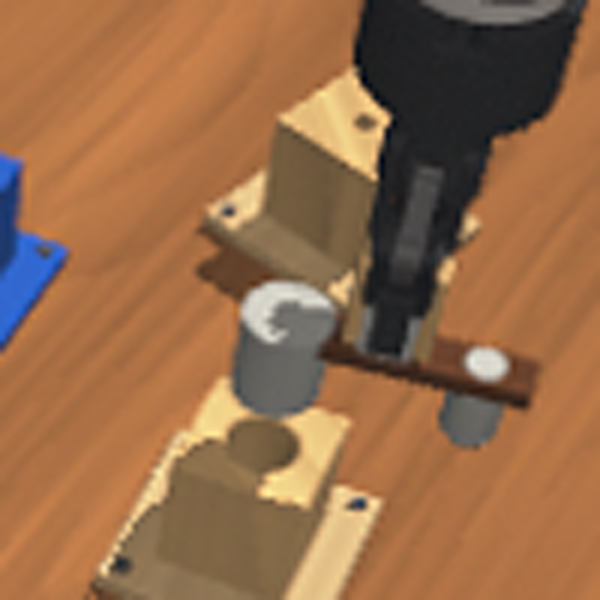

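The no-go plug is centred over the mouth to within about 1 mm (disc at scene px about (353,143)). Lowering now.

servo_tool --pt "0.003 0 -0.05 0 0 0 1" --pt "0.003 0 -0.1 0 0 0 1" --pt "0.003 0 -0.15 0 0 0 1" --pt "0.003 0 -0.18 0 0 0 1" --pt "0.003 0 -0.2 0 0 0 1" --pt "0.003 0 -0.205 0 0 0 1" --pt "0.003 0 -0.205 0 0 0 1"

```text
time: 12.35
tool_pos: [0.5816, 0.1146, 0.117]
tcp_rot: [-3.112, -0.433, 0.0]
wrist_force: [-0.4, -0.0, -3.6]
width: 0.204
grip_force: 59.7
```

servo_tool --pt "-0.003 -0.002 -0.005 0 0 0 1" --pt "-0.003 -0.002 -0.01 0 0 0 1" --pt "-0.003 -0.002 -0.015 0 0 0 1" --pt "-0.003 -0.002 -0.02 0 0 0 1" --pt "-0.003 -0.002 -0.024 0 0 0 1" --pt "-0.003 -0.002 -0.024 0 0 0 1"

```text
time: 12.95
tool_pos: [0.5813, 0.1144, 0.114]
tcp_rot: [-3.112, -0.433, -0.001]
wrist_force: [-1.1, -0.3, 0.3]
width: 0.2
grip_force: 60.2
```

Contact at the predicted height (TCP z 0.114). Pressing for a moment.

servo_tool --pt "0 0 -0.005 0 0 0 1" --pt "0 0 -0.01 0 0 0 1" --pt "0 0 -0.014 0 0 0 1" --pt "0 0 -0.014 0 0 0 1" --pt "0 0 -0.014 0 0 0 1" --pt "0 0 -0.014 0 0 0 1" --pt "0 0 -0.014 0 0 0 1" --pt "0 0 -0.014 0 0 0 1"

```text
time: 13.75
tool_pos: [0.5817, 0.1145, 0.1139]
tcp_rot: [-3.111, -0.433, -0.002]
wrist_force: [-4.7, -1.1, 9.9]
width: 0.201
grip_force: 61.7
```

```bash
python3 st.py
python3 - <<'E'
from h import *
save("scene","nogo_on.png",(305,100,405,200),6)
E
```

```text
t 13.75 [0.5817 0.1145 0.1139] yaw y -74.13885230944264 z [ 0.0011  0.0002 -1.    ] F [-4.697  -1.1425  9.8857] M [-0.1857  1.2089 -0.0064] w 0.20122220386398268 61.66161775588989 [0.1523 0.2091 1.8992 0.0001 1.0322 1.4462]
```

View pics/nogo_on.png

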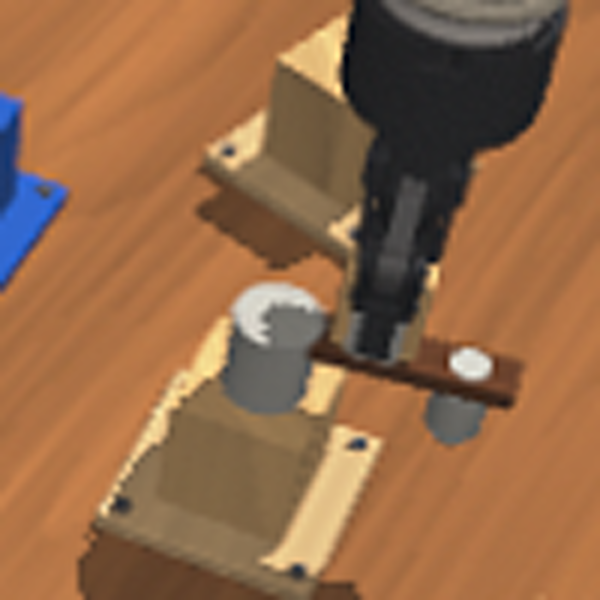

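The no-go plug sits flat, covers the mouth and holds against about 13 N. Now I'll lift and return to the mat.

servo_tool --pt "0 0 0.05 0 0 0 1" --pt "0 0 0.15 0 0 0 1" --pt "0 0 0.27 0 0 0 1" --pt "0 0 0.27 0 0 0 1"

```text
time: 14.2
tool_pos: [0.5837, 0.1147, 0.1554]
tcp_rot: [-3.111, -0.433, -0.01]
wrist_force: [2.2, 0.8, -3.1]
width: 0.2
grip_force: 59.7
```

servo_tool --pt "-0.01 -0.12 0 0 0 0 1" --pt "-0.02 -0.35 0 0 0 0 1" --pt "-0.04 -0.65 0 0 0 0 1" --pt "-0.058 -0.944 0 0 0 0 1"

```text
time: 14.6
tool_pos: [0.5712, -0.0291, 0.1507]
tcp_rot: [3.111, 0.435, -0.003]
wrist_force: [0.4, 0.1, -4.2]
width: 0.206
grip_force: 59.6
```

servo_tool --pt "-0.015 -0.25 0 0 0 0 1" --pt "-0.03 -0.5 0 0 0 0 1" --pt "-0.045 -0.75 0 0 0 0 1" --pt "-0.058 -0.944 0 0 0 0 1"

```text
time: 15.0
tool_pos: [0.5622, -0.1717, 0.1507]
tcp_rot: [3.112, 0.432, -0.003]
wrist_force: [-0.2, 0.3, -3.2]
width: 0.205
grip_force: 59.6
```

servo_tool --pt "-0.015 -0.27 0 0 0 0 1" --pt "-0.03 -0.54 0 0 0 0 1" --pt "-0.045 -0.78 0 0 0 0 1" --pt "-0.058 -0.9 0 0 0 0 1" --pt "-0.058 -0.944 0 0 0 0 1" --pt "-0.058 -0.944 0 0 0 0 1" --pt "-0.058 -0.944 0 0 0 0 1"

```text
time: 15.7
tool_pos: [0.5548, -0.3091, 0.1514]
tcp_rot: [-3.11, -0.434, 0.001]
wrist_force: [-0.4, -0.3, -3.9]
width: 0.205
grip_force: 59.8
```

servo_tool --pt "0 0 -0.15 0 0 0 1" --pt "0 0 -0.3 0 0 0 1" --pt "0 0 -0.45 0 0 0 1" --pt "0 0 -0.58 0 0 0 1" --pt "0 0 -0.63 0 0 0 1" --pt "0 0 -0.65 0 0 0 1" --pt "0 0 -0.65 0 0 0 1" --pt "0 0 -0.65 0 0 0 1"

```text
time: 16.5
tool_pos: [0.5562, -0.3107, 0.0559]
tcp_rot: [3.11, 0.434, 0.003]
wrist_force: [0.4, -0.5, -3.1]
width: 0.204
grip_force: 59.5
```

servo_tool --pt "0 0 -0.01 0 0 0 1" --pt "0 0 -0.02 0 0 0 1" --pt "0 0 -0.03 0 0 0 1" --pt "0 0 -0.04 0 0 0 1" --pt "0 0 -0.048 0 0 0 1" --pt "0 0 -0.048 0 0 0 1" --pt "0 0 -0.048 0 0 0 1"

```text
time: 17.2
tool_pos: [0.5551, -0.3107, 0.0481]
tcp_rot: [3.111, 0.433, 0.0]
wrist_force: [-2.6, 1.6, 5.5]
width: 0.204
grip_force: 60.8
```

servo_tool --pt "0 0 0.004 0 0 0 1" --pt "0 0 0.004 0 0 0 0.7" --pt "0 0 0.004 0 0 0 0.5" --pt "0 0 0.004 0 0 0 0.2" --pt "0 0 0.004 0 0 0 0" --pt "0 0 0.004 0 0 0 0" --pt "0 0 0.004 0 0 0 0" --pt "0 0 0.004 0 0 0 0" --pt "0 0 0.004 0 0 0 0"

```text
time: 18.1
tool_pos: [0.5551, -0.3105, 0.0478]
tcp_rot: [3.112, 0.433, 0.0]
wrist_force: [0.0, 0.5, 0.4]
width: 0.999
grip_force: 0.0
```

servo_tool --pt "0 0 0.1 0 0 0 0" --pt "0 0 0.3 0 0 0 0" --pt "0 0 0.6 0 0 0 0" --pt "0 0 0.9 0 0 0 0" --pt "0 0 0.9 0 0 0 0"

```text
time: 18.6
tool_pos: [0.5599, -0.3133, 0.1933]
tcp_rot: [3.101, 0.432, 0.02]
wrist_force: [1.1, -0.7, 0.4]
width: 1.002
grip_force: 0.0
```

servo_tool --pt "-0.05 0.3 0 0 0 0 0" --pt "-0.1 0.6 0 0 0 0 0" --pt "-0.2 0.95 0 0 0 0 0" --pt "-0.2 0.95 0 0 0 0 0" --pt "-0.2 0.95 0 0 0 0 0"

```text
time: 19.1
tool_pos: [0.525, -0.1669, 0.1837]
tcp_rot: [3.11, 0.437, 0.002]
wrist_force: [0.5, -0.4, 0.4]
width: 0.999
grip_force: 0.0
```

```bash
python3 st.py
python3 - <<'E'
from h import *
save("scene","end.png",None,1.3)
E
```

```text
t 19.1 [ 0.525  -0.1669  0.1837] yaw y -73.99876274513157 z [ 0.0011 -0.0007 -1.    ] F [ 0.4637 -0.3618  0.3977] M [ 0.0408 -0.0331  0.0293] w 0.9987478626853469 0.0 [-0.3528  0.0646  1.9246 -0.0002  1.1511  0.9388]
```

View pics/end.png

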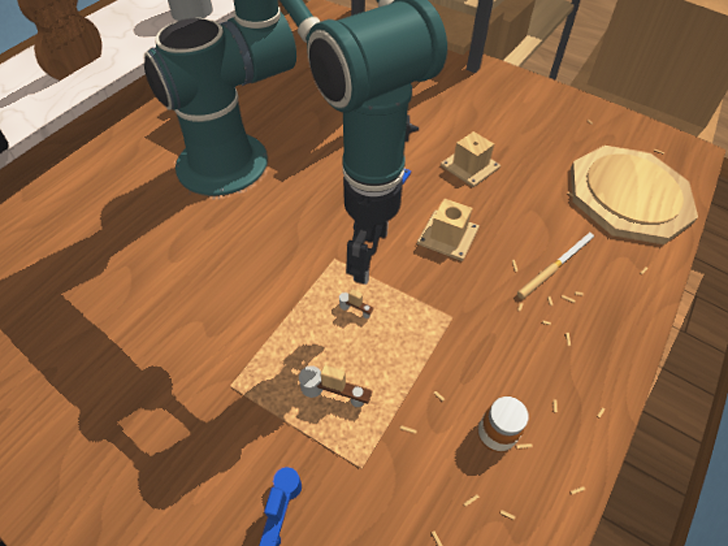

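The large gauge stands upright on the mat at about (335,383) in the enlarged picture. The small gauge is untouched at about (355,303), and the gripper is clear and open. Handing in.

```bash
python3 -c "
from workcell import bot
print(bot.finish_job())"
```

```text
the job is handed in; nothing more can be done
None
```

The job is done and handed in at about 19 s: the go plug went fully home in the wide bore, the no-go plug was pressed on the same mouth and did not enter, and the larger gauge is back upright on the cork mat with the smaller one left alone.

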